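# Put the condiment containers back on their own drip saucers

## Robot

A 7-joint arm with a two-finger parallel gripper is mounted at the origin on the work surface. World frame = base frame: x ahead of the robot, y to its left, z up, the work surface at z = 0. Lengths are in m, angles in degrees, forces in N, time in s.
With the tool pointing down it reaches from about 0.425 to 0.875 m from the base axis. Payload 4.7 kg.
Tool frame: the origin (TCP) lies at the very end of the fingers, on their centre line; the grasp point (between the pads) lies grip_depth behind it (grip_depth is the distance from the TCP to the grasp point, in m); z points along the fingers, y is the line along which they close (so a half turn about z gives the same grasp; the last joint's range is limited). The gripper opens to 87 mm and grips with 3 to 60 N. Pads are 19 mm wide; open, the fingers measure 117 mm over their backs; the gripper's body (75 mm by 190 mm) begins 51 mm behind the grasp point.
Start: joints at [73.803, 18.392, -4.016, 83.108, 1.295, 78.541, -3.26], TCP at [0.19, -0.622, 0.223] pointing down, gripper open.
Joint ranges: [-163.93, 163.93], [-17.29, 119.83], [-79.2, 71.16], [3.27, 140.29], [-89.18, 269.18], [5.43, 117.66], [-154.24, 154.24]. Speed limits (degrees/s): [147.25, 147.25, 180, 180, 180, 180, 180].

## Interface

Orientations are given as [roll, pitch, yaw] about the fixed x, y, z axes, in that order (R = Rz(yaw) Ry(pitch) Rx(roll)).
In Python, from workcell import observe, snapshot, calibration, close_job, find_in, regions_of, spot_point, grip_depth gives the robot as it stands. The module is installed in compiled form; this text tells all that it offers.
- The arm moves only by the tool jog_arm, never from a script. Its argument "plan" is a list of rows, each an object with "dp": the shift along the world's x, y, z each as a share of 0.2 m, from -1 to 1, a list of three; "rotation": the turn, a rotation vector about the world's x, y, z each as a share of pi rad, from -1 to 1, a list of three. In form: [{"dp": [x, y, z], "rotation": [ax, ay, az]}, ...]. A call has 1 to 10 rows; each row is the pose to reach, as a shift and turn from the pose commanded when the call began, turning the shorter way round; what a row does not reach only later rows make up. A row lasts 1/10 s, in which the tool goes at most 50 mm and 8.59 degrees, less where a joint would pass 70% of its speed; a pose out of reach is approached as far as the arm can. A call with a number of a shift or a turn outside -1 to 1 is refused whole. A call with a gripper value outside its range is refused whole. "fingers" is the finger opening in mm, from 0 to 87, set as the call begins (left out, the last holds). The fingers move at their own pace and stop on an object; the grip force is fixed at half the most. Time passes only in rows, so rows that repeat a pose let the fingers close. It gives the time, the measured TCP pose, the force, the opening and the grip force at its end, in the units of the state.
- observe(): the state, without advancing time (a new reading comes with each control period).
- snapshot(name): name is "scene" or "top" or "wrist"; returns the picture (480x640x3 uint8, blue, green, red); there is no depth.
- calibration(name): a dict with "intrinsics" (3x3 intrinsics, pixels), "k1" (the pictures are not rectified: a ray, as slopes to the right and down, at radius r is drawn at 1 + k1 r^2 times it, then the intrinsics apply), "camera_from_world" (4x4, takes a point from world to camera coordinates). Camera axes: x right, y down, z forward; pixel columns grow to the right and rows downward; lengths in m; the calibration is good to about 2 mm. A picture is of the moment at which its call begins: read the wrist's pose just before it. calibration takes no time and is no camera call; for the wrist camera it gives the pose at the moment of the call.
- close_job(): hands the job in; it is judged then, once.
Trained networks look in the newest picture that a camera, given by its name, has taken for a name from the list of things; names that differ only in an ending like _2 or _b are one class to them, and where a whole thing is asked for, a point or a joint stands for the part that bears it (a point fixed in the world has none). Each returns a list of dicts, best first, with "p" (0 to 1); they miss things now and then, are a little off and sometimes report something else, mostly with a low value. They report only what shows in the picture. A call takes as long as a camera call. They do not tell look-alikes from the thing itself.
- find_in(camera, name): "extent" ([left, top, right, bottom] as shares, 0 to 1, of the picture: columns of its width, rows of its height, round what is visible of it).
- regions_of(camera, name): "region" (480x640 bool, what is visible of it) and "extent" ([left, top, right, bottom] as shares, 0 to 1, of the picture: columns of its width, rows of its height, round what is visible of it).
- spot_point(camera, name): "centre" ([row, column] as shares, 0 to 1, of the picture: columns of its width, rows of its height: a listed point, or the origin of a listed thing).
The state is a dict: "clock": time; "joint_positions": joint angles; "joint_velocities": joint speeds; "tau": joint torques, N m; "tool_pos": TCP position; "orientation": TCP orientation; "wrist_force": force on the tool from outside, world axes, zero at the start; "ft_torque": the same for the moment, N m; "opening": opening from 0.0 (shut) to 1.0 (fully open); "finger_force": force on a finger pad.
Only numpy, scipy, OpenCV 4.12 (cv2) and the standard library are available. Lean on these libraries where they do the work, as an engineer would, in place of code of your own. Each camera call takes 0.05 s, during which the arm holds its last target. There are 200 camera calls.

## Task

The three condiment containers stand on the wrong drip saucers. Stand each one upright in the middle of the saucer of its own shape: the round bottle on the round saucer, the square jar on the square saucer, and the oblong tin on the oblong saucer, lengthwise along it. A saucer takes only one at a time and the small paper-lined tray is free if you need to put one down for a while; set the containers down rather than dropping them, never tip one over, and leave the cup stack, the little pepper-sauce bottle and the sachet bowl where they stand.

Things in the scene. Friction and masses are not known exactly. Their poses are not given: they have to be found in the camera images.
- bottle: Loose round sauce bottle, 125 mm tall, about 0.22 kg: amber glass body 48 mm in diameter with a paper label up to 68 mm, shoulder narrowing to a 24 mm neck at 92 mm, then a red screw cap 30 mm in diameter from 100 to 125 mm, a good place to grip. Origin: centre of its underside; z up along the bottle.
- jar: Loose square glass shaker jar, 50 x 50 mm and 90 mm tall, about 0.24 kg, with a flat steel lid of the same width (top 20 mm) with nine small black holes. Origin: centre of its underside; x and y square to its faces, z up.
- tin: Loose oblong white tin with a steel lid, 80 mm (along its x) by 40 mm (along its y) and 95 mm tall, about 0.22 kg; the lid is as wide as the body. Origin: centre of its underside; z up.
- round_saucer: Fixed round black saucer, 108 mm across, 100 mm inside the rim. Floor 4 mm above the counter, rim 9 mm above the counter. Origin: centre of its underside, on the counter.
- square_saucer: Fixed square black saucer, 100 x 100 mm, 92 x 92 mm inside the rim; sides along its x and y. Floor 4 mm above the counter, rim 9 mm. Origin: centre of its underside, on the counter.
- oblong_saucer: Fixed oblong black saucer, 134 mm (along its x) by 84 mm (along its y), 126 x 76 mm inside the rim. Floor 4 mm above the counter, rim 9 mm. Origin: centre of its underside, on the counter.
- tray: Fixed small square aluminium tray lined with white paper, 150 x 150 mm, empty: the free spot. Its floor is 4 mm above the counter, its rim 12 mm above the counter and 4 mm thick. Origin: centre of its underside, on the counter.
- cup_stack: Bystander, loose: stack of black portion cups, 66 mm in diameter, 76 mm tall. Not to be moved. Origin: centre of its underside.
- pepper_bottle: Bystander, loose: little pepper-sauce bottle with a red cap, 34 mm in diameter and 86 mm tall, much smaller than the round bottle of the task. Not to be moved. Origin: centre of its underside.
- sachet_bowl: Bystander, loose: small black bowl of upright paper sachets, 76 mm across, about 60 mm tall. Not to be moved. Origin: centre of its underside.
There are look-alikes about, which are no part of the job. What is shaped like the jar but yellow is not meant.

How it is judged (in metres and radians):
At the end, for the whole second after the job is handed in: Bottle on the round saucer, jar on the square saucer, tin on the oblong saucer: each within 15 mm of its saucer's centre, standing flat on the saucer's floor (underside less than 2.5 mm above it), upright within 0.1 rad and at rest; the tin's length within 0.25 rad of the saucer's length (horizontal distance between tin and oblong_saucer below 0.015 m and z of tin in the frame of oblong_saucer below 0.0065 m and angle between each of tin, bottle, jar's own z axis and vertical below 0.1 rad and linear speed of each of tin, bottle, jar below 0.02 m/s and angular speed of each of tin, bottle, jar below 0.2 rad/s and horizontal distance between bottle and round_saucer below 0.015 m and z of bottle in the frame of round_saucer below 0.0065 m and horizontal distance between jar and square_saucer below 0.015 m and z of jar in the frame of square_saucer below 0.0065 m and angle between the x axis of tin and the x axis of oblong_saucer, either way round below 0.25 rad); the robot touches nothing.
It fails at once if a container is tipped over (more than 0.7 rad from upright) (angle between any of tin, bottle, jar's own z axis and vertical above 0.7 rad).
It fails at once if a container is dropped (faster than 0.6 m/s within 30 mm of the counter) ((height (world z) of tin below 0.03 m and linear speed of tin above 0.6 m/s) or (height (world z) of bottle below 0.03 m and linear speed of bottle above 0.6 m/s) or (height (world z) of jar below 0.03 m and linear speed of jar above 0.6 m/s)).
It fails at once if the cup stack, the pepper-sauce bottle or the sachet bowl is moved by more than 30 mm (distance of any of cup_stack, pepper_bottle, sachet_bowl from where it was at the start of the episode above 0.03 m).
It also fails if it takes over 118 s, if anything falls off the work surface, if the arm or the gripper's body presses on something with over 40 N, if the wrist force passes 120 N, or if a joint passes its speed limit or range.

## Working session

There is one attempt and no reset: what is moved stays moved. The work goes in short steps, Python scripts to look and compute and a tool call to move; the robot and the scene stay as the last step left them, time stands still between calls to the robot, and variables do not carry over. Pictures are saved under pics/ and viewed, at most 14 in all, crops included, and the job is handed in when it is done.

Besides the shell and the picture viewer there is one more tool, called after "Emit:" as a command line: name --argument value ..., lists and objects as JSON in quotes. jog_arm: Moves the arm, as the interface text tells. Its arguments: {"type":"object","properties":{"plan":{"type":"array","items":{"type":"object","properties":{"dp":{"type":"array","items":{"type":"number","minimum":-1,"maximum":1}},"rotation":{"type":"array","items":{"type":"number","minimum":-1,"maximum":1}}}}},"fingers":{"type":"number"}},"required":["plan"]}

```bash
mkdir -p pics; cat > h.py <<'E'
import numpy as np, cv2
from workcell import *
def proj(cal,P):
    P=np.atleast_2d(P);T=np.array(cal["camera_from_world"]);c=P@T[:3,:3].T+T[:3,3]
    s=c[:,:2]/c[:,2:];s=s*(1+cal["k1"]*(s**2).sum(1,keepdims=True))
    K=np.array(cal["intrinsics"]);return s@K[:2,:2].T+K[:2,2]
def ray(cal,uv):
    K=np.array(cal["intrinsics"]);d=(np.array(uv,float)-K[:2,2])/np.array([K[0,0],K[1,1]])
    s=d.copy()
    for _ in range(20): s=d/(1+cal["k1"]*(s@s))
    T=np.array(cal["camera_from_world"]);R=T[:3,:3]
    return -R.T@T[:3,3], R.T@np.array([s[0],s[1],1])
def onz(cal,uv,z):
    o,d=ray(cal,uv);return o+d*(z-o[2])/d[2]
E
python3 - <<'E'
from h import *
print(observe(),grip_depth)
for c in("scene","top"):
    cv2.imwrite(f"pics/{c}0.png",snapshot(c));cal=calibration(c)
    print(c,onz(cal,[320,240],0),-np.array(cal["camera_from_world"])[:3,:3].T@np.array(cal["camera_from_world"])[:3,3])
    for n in "bottle jar tin round_saucer square_saucer oblong_saucer tray cup_stack pepper_bottle sachet_bowl".split():
        for r in spot_point(c,n)[:3]:
            v=r["centre"];uv=[v[1]*640,v[0]*480]
            print(n,round(r["p"],2),np.round(uv),onz(cal,uv,0 if 'saucer' in n or n=='tray' or n in('cup_stack','pepper_bottle','sachet_bowl') else .004).round(3))
E
```

```text
{'clock': 0.0, 'joint_positions': array([73.8015848 , 18.43878918, -4.01257213, 83.17600391,  1.29333584,
       78.54087719, -3.26070712]), 'joint_velocities': array([ 0.09892426, -0.04934591, -0.08165937,  0.08224824, -0.18460093,
        0.05442271, -0.00721981]), 'tau': array([-4.22207868e-04, -4.91284204e+01, -4.04277295e-01, -3.12526238e+01,
       -6.41124928e-02,  4.37833916e-02,  1.97041340e-04]), 'tool_pos': array([ 0.18987479, -0.62105937,  0.22145452]), 'orientation': array([-1.79889469e+02,  5.13947077e-03,  1.70043465e+01]), 'wrist_force': array([0.02736383, 0.48120283, 0.15705817]), 'ft_torque': array([ 0.01418972, -0.02889243, -0.04586633]), 'finger_force': 0.0, 'opening': 0.9992024652579986} 0.0187
scene [0.51032384 0.03052956 0.        ] [ 0.80148227 -0.3775265   0.68524992]
bottle 0.8 [169. 384.] [ 0.479 -0.32   0.004]
jar 0.95 [309. 306.] [ 0.575 -0.093  0.004]
jar 0.74 [348. 397.] [ 0.709 -0.182  0.004]
jar 0.64 [274. 387.] [ 0.612 -0.233  0.004]
tin 0.7 [421. 158.] [0.563 0.323 0.004]
tin 0.18 [215. 271.] [ 0.399 -0.13   0.004]
round_saucer 0.88 [420. 157.] [0.5
[... 465 characters left out ...]
5. 268.] [ 0.481 -0.307  0.004]
jar 0.92 [408. 154.] [ 0.712 -0.184  0.004]
jar 0.7 [367. 220.] [ 0.576 -0.097  0.004]
jar 0.66 [435. 201.] [ 0.615 -0.233  0.004]
tin 0.96 [151. 225.] [0.564 0.326 0.004]
round_saucer 0.75 [152. 227.] [0.561 0.325 0.   ]
round_saucer 0.52 [474. 167.] [ 0.688 -0.319  0.   ]
square_saucer 0.86 [479. 273.] [ 0.472 -0.316  0.   ]
oblong_saucer 0.7 [366. 220.] [ 0.577 -0.096  0.   ]
tray 0.79 [262. 268.] [0.48  0.106 0.   ]
tray 0.58 [470. 167.] [ 0.689 -0.31   0.   ]
cup_stack 0.72 [473. 168.] [ 0.686 -0.316  0.   ]
cup_stack 0.58 [261. 265.] [0.487 0.109 0.   ]
pepper_bottle 0.87 [385. 308.] [ 0.405 -0.128  0.   ]
sachet_bowl 0.64 [247. 163.] [0.692 0.141 0.   ]
```

View pics/top0.png

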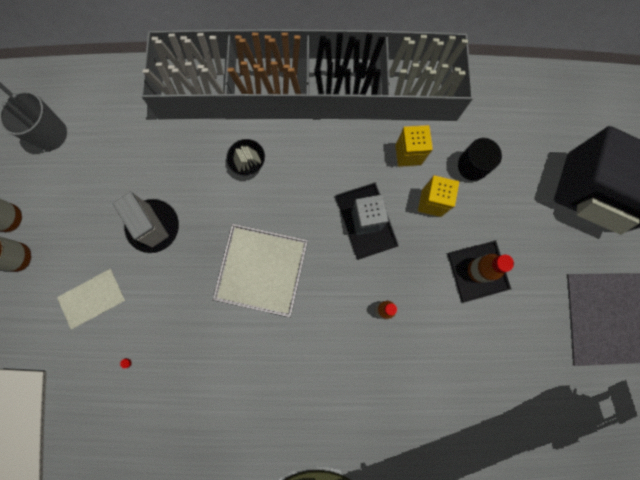

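View pics/scene0.png

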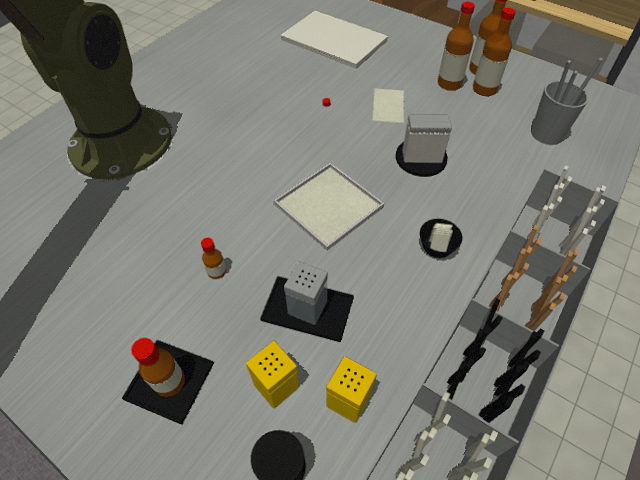

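The top view shows the bottle on the square saucer (475,268), the jar on the oblong one (370,212) and the tin on the round one (145,220). The tray (262,270) is empty, and the two yellow jars at (414,145) and (438,195) are look-alikes. The scene view agrees. Next I'll fit outline models to the regions in both views to get poses and heights.

```bash
cat > fit.py <<'E'
from h import *
from scipy.optimize import minimize
def box(a,b,z0,z1): return np.array([[x,y,z] for x in(-a/2,a/2) for y in(-b/2,b/2) for z in(z0,z1)])
def cyl(d1,z0,d2,z1):
    t=np.linspace(0,2*np.pi,40)
    return np.vstack([np.c_[d*np.cos(t)/2,d*np.sin(t)/2,0*t+z] for d,z in((d1,z0),(d2,z1))])
M=dict(bottle=[cyl(.048,0,.048,.068),cyl(.048,.068,.024,.092),cyl(.024,.092,.024,.1),cyl(.03,.1,.03,.125)],
 jar=[box(.05,.05,0,.09)],tin=[box(.08,.04,0,.095)],round_saucer=[cyl(.108,0,.108,.009)],
 square_saucer=[box(.1,.1,0,.009)],oblong_saucer=[box(.134,.084,0,.009)],tray=[box(.15,.15,0,.012)])
def place(P,q):
    c,s=np.cos(q[3]),np.sin(q[3]);return P@np.array([[c,s,0],[-s,c,0],[0,0,1]])+q[:3]
def render(n,cal,q):
    m=np.zeros((480,640),np.uint8)
    for P in M[n]:
        h=cv2.convexHull(proj(cal,place(P,q)).astype(np.float32))
        b=np.zeros_like(m);cv2.fillPoly(b,[np.round(h*16).astype(np.int32)],255,cv2.LINE_AA,4);m=np.maximum(m,b)
    return m/255.
def region(cam,n,near):
    cal=calibration(cam)
    best=None
    for r in regions_of(cam,n):
        v,u=np.nonzero(r["region"])
        if len(u)<30: continue
        d=np.hypot(*(onz(cal,[u.mean(),v.mean()],.03)[:2]-near))
        if d<.08 and (best is None or r["p"]>best[0]): best=(r["p"],r["region"].astype(np.uint8))
    return best
def fit(n,views,q0):  # views: (cal, mask, occluder mask or None)
    def cost(q):
        e=0
        for cal,m,occ in views:
            r=render(n,cal,q); w=1 if occ is None else 1-cv2.dilate(occ,np.ones((5,5)))
            e+=(np.abs(r-m)*w).sum()/m.sum()
        return e+((q[2])/.05)**2*.01
    best=None
    for y in ([0] if n in('bottle','round_saucer') else np.radians([0,30,60,90,120,150])):
        q=np.r_[q0,0,y];S=np.vstack([q]+[q+np.eye(4)[i]*[.01,.01,.008,.25][i] for i in range(4)])
        r=minimize(cost,q,method='Nelder-Mead',options=dict(initial_simplex=S,xatol=1e-4,fatol=1e-4,maxiter=250))
        if best is None or r.fun<best.fun: best=r
    return best
E
python3 - <<'E'
from fit import *
near=dict(bottle=(.48,-.315),jar=(.576,-.097),tin=(.563,.325),square_saucer=(.473,-.315),oblong_saucer=(.575,-.095),round_saucer=(.56,.326),tray=(.477,.106))
on=dict(square_saucer='bottle',oblong_saucer='jar',round_saucer='tin')
for c in("scene","top"): snapshot(c)
R={}
for n in near:
    vs=[]
    for c in("scene","top"):
        b=region(c,n,near[n])
        if b is None: print(n,c,"none");continue
        R[n,c]=b[1]; vs.append((calibration(c),b[1],R.get((on.get(n),c))))
    if vs:
        r=fit(n,vs,near[n]);print(n,len(vs),r.x[:3].round(4),np.degrees(r.x[3]).round(1),round(r.fun,3))
E
```

```text
bottle 2 [ 0.4763 -0.317   0.0034] 10.4 0.207
jar 2 [ 0.5743 -0.0948  0.0007] 16.1 0.271
tin 2 [0.5637 0.3281 0.0025] 37.9 0.194
square_saucer 2 [ 4.753e-01 -3.153e-01  1.000e-04] 14.0 0.159
oblong_saucer 2 [ 0.5749 -0.0958  0.0007] 18.0 0.16
round_saucer 2 [0.5628 0.3265 0.0025] 6.1 0.199
tray 2 [4.764e-01 1.080e-01 2.000e-04] -11.9 0.073
```

Emit:
jog_arm --plan '[{"dp":[0.16,0.22,0]},{"dp":[0.32,0.44,0]},{"dp":[0.48,0.66,0]},{"dp":[0.64,0.88,0]},{"dp":[0.64,0.88,0]},{"dp":[0.64,0.88,0]}]' --fingers 87

```text
validation failed for argument at $.pl...
```

Emit:
jog_arm --plan '[{"dp":[0.16,0.22,0]},{"dp":[0.32,0.44,0]},{"dp":[0.48,0.66,0]},{"dp":[0.64,0.88,0]},{"dp":[0.64,0.88,0]},{"dp":[0.64,0.88,0]}]'

```text
validation failed for argument at $.pl...
```

Emit:
jog_arm --plan '[{"dp":[0.16,0.22,0]},{"dp":[0.32,0.44,0]},{"dp":[0.48,0.66,0]},{"dp":[0.64,0.88,0]},{"dp":[0.64,0.88,0]},{"dp":[0.64,0.88,0]},{"dp":[0.64,0.88,0]}]'

```text
validation failed for argument at $.pl...
```

Both fields are needed in each row.

Emit:
jog_arm --plan '[{"dp":[0.32,0.44,0],"rotation":[0,0,0]},{"dp":[0.64,0.88,0],"rotation":[0,0,0]},{"dp":[0.64,0.88,0],"rotation":[0,0,0]},{"dp":[0.64,0.88,0],"rotation":[0,0,0]},{"dp":[0.64,0.88,0],"rotation":[0,0,0]},{"dp":[0.64,0.88,0],"rotation":[0,0,0]},{"dp":[0.64,0.88,0],"rotation":[0,0,0]}]' --fingers 87

```text
clock: 2.6
tool_pos: [0.3177, -0.4461, 0.2229]
orientation: [179.9, 0.0, 17.0]
wrist_force: [-0.8, 0.3, 0.6]
opening: 0.997
finger_force: 0.0
```

Emit:
jog_arm --plan '[{"dp":[0.64,0.88,0],"rotation":[0,0,0]},{"dp":[0.64,0.88,0],"rotation":[0,0,0]},{"dp":[0.64,0.88,0],"rotation":[0,0,0]},{"dp":[0.64,0.88,0],"rotation":[0,0,0]},{"dp":[0.64,0.88,0],"rotation":[0,0,0]}]'

```text
clock: 3.1
tool_pos: [0.4487, -0.2662, 0.2228]
orientation: [-180.0, -0.1, 17.2]
wrist_force: [0.2, -0.5, -0.6]
opening: 0.998
finger_force: 0.0
```

Emit:
jog_arm --plan '[{"dp":[0.64,0.88,0],"rotation":[0,0,0]},{"dp":[0.64,0.88,0],"rotation":[0,0,0]},{"dp":[0.64,0.88,0],"rotation":[0,0,0]},{"dp":[0.64,0.88,0],"rotation":[0,0,0]},{"dp":[0.64,0.88,0],"rotation":[0,0,0]},{"dp":[0.64,0.88,0],"rotation":[0,0,0]},{"dp":[0.64,0.88,0],"rotation":[0,0,0]}]'

```text
clock: 3.8
tool_pos: [0.5737, -0.0962, 0.222]
orientation: [180.0, 0.1, 16.8]
wrist_force: [0.0, -0.3, -1.0]
opening: 0.999
finger_force: 0.0
```

```bash
python3 - <<'E'
from fit import *
cal=calibration("wrist"); im=snapshot("wrist")
for n in("jar","oblong_saucer"):
    for q,z in(([.5743,-.0948,.004,np.radians(16)],.09),) if n=="jar" else (([.5749,-.0958,0,np.radians(18)],.009),):
        for P in M[n]:
            h=cv2.convexHull(proj(cal,place(P[P[:,2]>=z-1e-6],np.array(q))).astype(np.float32))
            cv2.polylines(im,[h.astype(np.int32)],True,(0,255,0),1)
cv2.imwrite("pics/w1.png",im); print(observe()["tool_pos"],observe()["orientation"])
E
```

```text
[ 0.57338952 -0.09692356  0.22212284] [1.79951128e+02 8.93712943e-02 1.67677198e+01]
```

View pics/w1.png

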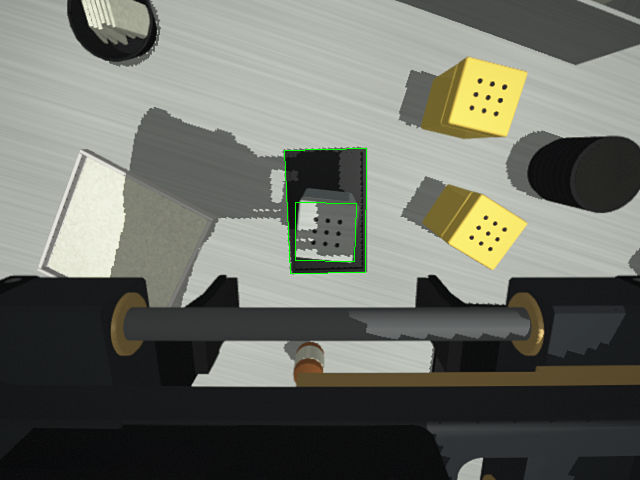

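The wrist picture confirms the fit: the jar lid (326,232) and the oblong saucer (327,210) lie on the predicted outlines. I'll go down and grip.

Emit:
jog_arm --plan '[{"dp":[0,0,-0.2],"rotation":[0,0,0]},{"dp":[0,0,-0.4],"rotation":[0,0,0]},{"dp":[0,0,-0.6],"rotation":[0,0,0]},{"dp":[0,0,-0.8],"rotation":[0,0,0]},{"dp":[0,0,-0.8],"rotation":[0,0,0]},{"dp":[0,0,-0.8],"rotation":[0,0,0]}]'

```text
clock: 4.45
tool_pos: [0.5736, -0.0957, 0.063]
orientation: [180.0, 0.1, 16.8]
wrist_force: [0.7, 0.1, 0.6]
opening: 0.999
finger_force: 0.0
```

Emit:
jog_arm --plan '[{"dp":[0,0,0],"rotation":[0,0,0]},{"dp":[0,0,0],"rotation":[0,0,0]},{"dp":[0,0,0],"rotation":[0,0,0]},{"dp":[0,0,0],"rotation":[0,0,0]},{"dp":[0,0,0],"rotation":[0,0,0]},{"dp":[0,0,0],"rotation":[0,0,0]},{"dp":[0,0,0],"rotation":[0,0,0]},{"dp":[0,0,0],"rotation":[0,0,0]}]' --fingers 30

```text
clock: 5.25
tool_pos: [0.5745, -0.094, 0.063]
orientation: [179.9, -0.0, 17.0]
wrist_force: [-0.3, -1.5, 3.3]
opening: 0.593
finger_force: 28.7
```

Emit:
jog_arm --plan '[{"dp":[0,0,0.15],"rotation":[0,0,0]},{"dp":[0,0,0.3],"rotation":[0,0,0]},{"dp":[-0.1,0.2,0.4],"rotation":[0,0,0]},{"dp":[-0.2,0.4,0.4],"rotation":[0,0,0]},{"dp":[-0.3,0.6,0.4],"rotation":[0,0,0]},{"dp":[-0.4,0.8,0.4],"rotation":[0,0,0]},{"dp":[-0.49,1,0.4],"rotation":[0,0,0]},{"dp":[-0.49,1,0.4],"rotation":[0,0,0]},{"dp":[-0.49,1,0.4],"rotation":[0,0,0]}]'

```text
clock: 6.15
tool_pos: [0.4748, 0.1075, 0.142]
orientation: [180.0, 0.1, 17.2]
wrist_force: [1.3, -1.0, -2.5]
opening: 0.591
finger_force: 28.8
```

Emit:
jog_arm --plan '[{"dp":[0,0,-0.15],"rotation":[0,0,0]},{"dp":[0,0,-0.25],"rotation":[0,0,0]},{"dp":[0,0,-0.31],"rotation":[0,0,0]},{"dp":[0,0,-0.34],"rotation":[0,0,0]},{"dp":[0,0,-0.37],"rotation":[0,0,0]},{"dp":[0,0,-0.39],"rotation":[0,0,0]},{"dp":[0,0,-0.4],"rotation":[0,0,0]},{"dp":[0,0,-0.4],"rotation":[0,0,0]},{"dp":[0,0,-0.4],"rotation":[0,0,0]}]'

```text
clock: 7.05
tool_pos: [0.4766, 0.1065, 0.0631]
orientation: [180.0, -0.1, 17.0]
wrist_force: [0.9, 0.0, -2.0]
opening: 0.592
finger_force: 28.8
```

Emit:
jog_arm --plan '[{"dp":[0,0,-0.005],"rotation":[0,0,0]},{"dp":[0,0,-0.01],"rotation":[0,0,0]},{"dp":[0,0,-0.01],"rotation":[0,0,0]}]'

```text
clock: 7.35
tool_pos: [0.4775, 0.1064, 0.0627]
orientation: [179.9, -0.1, 17.0]
wrist_force: [-3.3, -1.5, 11.7]
opening: 0.588
finger_force: 28.9
```

Contact; I'll release, rise, then go to the tin, turning by +21°.

Emit:
jog_arm --plan '[{"dp":[0,0,0.01],"rotation":[0,0,0]},{"dp":[0,0,0.01],"rotation":[0,0,0]},{"dp":[0,0,0.01],"rotation":[0,0,0]},{"dp":[0,0,0.01],"rotation":[0,0,0]},{"dp":[0,0,0.01],"rotation":[0,0,0]},{"dp":[0,0,0.01],"rotation":[0,0,0]}]' --fingers 87

```text
clock: 7.95
tool_pos: [0.476, 0.1064, 0.0625]
orientation: [-180.0, 0.0, 17.0]
wrist_force: [-0.8, 0.2, 0.3]
opening: 0.979
finger_force: 0.0
```

Emit:
jog_arm --plan '[{"dp":[0,0,0.2],"rotation":[0,0,0]},{"dp":[0,0,0.4],"rotation":[0,0,0]},{"dp":[0,0,0.6],"rotation":[0,0,0]},{"dp":[0,0,0.8],"rotation":[0,0,0]},{"dp":[0.2,0.5,0.8],"rotation":[0,0,0.06]},{"dp":[0.43,1,0.8],"rotation":[0,0,0.117]},{"dp":[0.43,1,0.8],"rotation":[0,0,0.117]},{"dp":[0.43,1,0.8],"rotation":[0,0,0.117]},{"dp":[0.43,1,0.8],"rotation":[0,0,0.117]},{"dp":[0.43,1,0.8],"rotation":[0,0,0.117]}]'

```text
clock: 8.95
tool_pos: [0.5613, 0.3101, 0.2215]
orientation: [-179.8, 0.0, 38.3]
wrist_force: [-0.4, 0.3, -0.4]
opening: 1.003
finger_force: 0.0
```

```bash
python3 - <<'E'
from fit import *
cal=calibration("wrist"); im=snapshot("wrist")
b=region("wrist","tin",(.56,.33));s=region("wrist","round_saucer",(.56,.326))
if b:
    r=fit("tin",[(cal,b[1],None)],(.5637,.328));print(r.x[:3],np.degrees(r.x[3]),r.fun)
for n,q,z in(("tin",[.5637,.3281,.004,np.radians(38)],.095),("round_saucer",[.5628,.3265,0,0],.009)):
    P=M[n][0]
    h=cv2.convexHull(proj(cal,place(P[P[:,2]>=z-1e-6],np.array(q))).astype(np.float32))
    cv2.polylines(im,[h.astype(np.int32)],True,(0,255,0),1)
cv2.imwrite("pics/w2.png",im); print(observe()["tool_pos"],observe()["orientation"])
E
```

```text
[ 0.56273616  0.32733278 -0.00638426] 34.65372346834846 0.02559003163506082
[0.56205795 0.3050783  0.22227379] [1.79949036e+02 7.01934484e-02 3.80123010e+01]
```

View pics/w2.png

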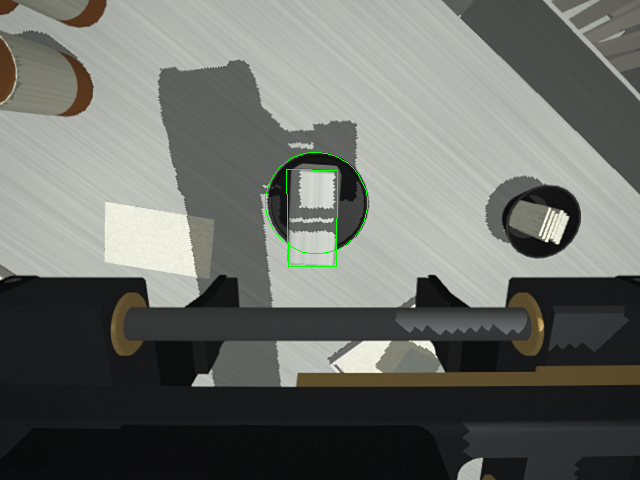

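The picture shows the tin's lid at about (313,218), inside the predicted outline, with the round saucer at (317,203). I'll shift +22 mm in y, lower and grip.

Emit:
jog_arm --plan '[{"dp":[0,0.11,0],"rotation":[0,0,-0.005]},{"dp":[0,0.11,-0.2],"rotation":[0,0,-0.005]},{"dp":[0,0.11,-0.4],"rotation":[0,0,-0.005]},{"dp":[0,0.11,-0.6],"rotation":[0,0,-0.005]},{"dp":[0,0.11,-0.785],"rotation":[0,0,-0.005]},{"dp":[0,0.11,-0.785],"rotation":[0,0,-0.005]},{"dp":[0,0.11,-0.785],"rotation":[0,0,-0.005]}]'

```text
clock: 9.8
tool_pos: [0.5626, 0.3269, 0.0665]
orientation: [179.9, 0.0, 37.1]
wrist_force: [-0.1, 0.5, 1.1]
opening: 0.999
finger_force: 0.0
```

Emit:
jog_arm --plan '[{"dp":[0,0,0],"rotation":[0,0,0]},{"dp":[0,0,0],"rotation":[0,0,0]},{"dp":[0,0,0],"rotation":[0,0,0]},{"dp":[0,0,0],"rotation":[0,0,0]},{"dp":[0,0,0],"rotation":[0,0,0]},{"dp":[0,0,0],"rotation":[0,0,0]},{"dp":[0,0,0],"rotation":[0,0,0]},{"dp":[0,0,0],"rotation":[0,0,0]},{"dp":[0,0,0],"rotation":[0,0,0]}]' --fingers 20

```text
clock: 10.7
tool_pos: [0.5622, 0.3283, 0.0656]
orientation: [180.0, -0.0, 37.2]
wrist_force: [-0.1, 0.7, 0.0]
opening: 0.462
finger_force: 29.4
```

Emit:
jog_arm --plan '[{"dp":[0,0,0.15],"rotation":[0,0,0]},{"dp":[0,0,0.35],"rotation":[0,0,0]},{"dp":[0,0,0.6],"rotation":[0,0,0]},{"dp":[0,-0.2,0.6],"rotation":[0,0,-0.02]},{"dp":[0,-0.4,0.6],"rotation":[0,0,-0.04]},{"dp":[0,-0.6,0.6],"rotation":[0,0,-0.06]},{"dp":[0,-0.8,0.6],"rotation":[0,0,-0.08]},{"dp":[0,-1,0.6],"rotation":[0,0,-0.106]}]'

```text
clock: 11.5
tool_pos: [0.5614, 0.1268, 0.1851]
orientation: [-180.0, 0.0, 17.9]
wrist_force: [0.7, -0.2, -3.0]
opening: 0.463
finger_force: 29.5
```

Emit:
jog_arm --plan '[{"dp":[0,-0.2,0],"rotation":[0,0,0]},{"dp":[0,-0.4,0],"rotation":[0,0,0]},{"dp":[0,-0.6,0],"rotation":[0,0,0]},{"dp":[0.06,-0.8,0],"rotation":[0,0,0]},{"dp":[0.06,-1,0],"rotation":[0,0,0]},{"dp":[0.06,-1,0],"rotation":[0,0,0]},{"dp":[0.06,-1,0],"rotation":[0,0,0]},{"dp":[0.06,-1,0],"rotation":[0,0,0]}]'

```text
clock: 12.3
tool_pos: [0.5738, -0.07, 0.1853]
orientation: [-179.9, 0.0, 18.2]
wrist_force: [-0.3, -0.2, -1.7]
opening: 0.46
finger_force: 29.5
```

Emit:
jog_arm --plan '[{"dp":[0.005,-0.128,0],"rotation":[0,0,0]},{"dp":[0.005,-0.128,-0.15],"rotation":[0,0,0]},{"dp":[0.005,-0.128,-0.3],"rotation":[0,0,0]},{"dp":[0.005,-0.128,-0.45],"rotation":[0,0,0]},{"dp":[0.005,-0.128,-0.54],"rotation":[0,0,0]},{"dp":[0.005,-0.128,-0.57],"rotation":[0,0,0]},{"dp":[0.005,-0.128,-0.59],"rotation":[0,0,0]},{"dp":[0.005,-0.128,-0.6],"rotation":[0,0,0]},{"dp":[0.005,-0.128,-0.605],"rotation":[0,0,0]},{"dp":[0.005,-0.128,-0.605],"rotation":[0,0,0]}]'

```text
clock: 13.3
tool_pos: [0.5759, -0.0971, 0.0656]
orientation: [179.9, -0.1, 18.1]
wrist_force: [0.0, 0.3, -0.2]
opening: 0.462
finger_force: 29.5
```

Emit:
jog_arm --plan '[{"dp":[0,0,-0.005],"rotation":[0,0,0]},{"dp":[0,0,-0.005],"rotation":[0,0,0]}]'

```text
clock: 13.5
tool_pos: [0.5762, -0.097, 0.0654]
orientation: [179.9, -0.1, 18.1]
wrist_force: [-0.5, 1.0, 5.2]
opening: 0.464
finger_force: 29.4
```

Emit:
jog_arm --plan '[{"dp":[0,0,0.005],"rotation":[0,0,0]},{"dp":[0,0,0.005],"rotation":[0,0,0]},{"dp":[0,0,0.005],"rotation":[0,0,0]},{"dp":[0,0,0.005],"rotation":[0,0,0]},{"dp":[0,0,0.005],"rotation":[0,0,0]},{"dp":[0,0,0.005],"rotation":[0,0,0]}]' --fingers 87

```text
clock: 14.1
tool_pos: [0.575, -0.0972, 0.0645]
orientation: [-180.0, 0.0, 18.1]
wrist_force: [-0.0, -0.1, -0.3]
opening: 0.922
finger_force: 0.0
```

Emit:
jog_arm --plan '[{"dp":[0,0,0.2],"rotation":[0,0,0]},{"dp":[0,0,0.4],"rotation":[0,0,0]},{"dp":[0,0,0.6],"rotation":[0,0,0]},{"dp":[0,0,0.8],"rotation":[0,0,0]},{"dp":[-0.1,-0.25,0.8],"rotation":[0,0,0]},{"dp":[-0.2,-0.5,0.8],"rotation":[0,0,0]},{"dp":[-0.35,-0.85,0.8],"rotation":[0,0,0]},{"dp":[-0.35,-0.85,0.8],"rotation":[0,0,0]},{"dp":[-0.35,-0.85,0.8],"rotation":[0,0,0]}]'

```text
clock: 15.0
tool_pos: [0.5016, -0.2743, 0.2242]
orientation: [179.9, 0.2, 17.5]
wrist_force: [-0.7, -0.6, -0.4]
opening: 0.999
finger_force: 0.0
```

```bash
python3 - <<'E'
from fit import *
cal=calibration("wrist"); im=snapshot("wrist")
Q=dict(bottle=[.4763,-.317,.004,0],square_saucer=[.4753,-.3153,0,np.radians(14)])
for n,z in(("bottle",.125),("square_saucer",.009)):
    P=M[n][-1]
    h=cv2.convexHull(proj(cal,place(P[P[:,2]>=z-1e-6],np.array(Q[n]))).astype(np.float32))
    cv2.polylines(im,[h.astype(np.int32)],True,(0,255,0),1)
cv2.imwrite("pics/w3.png",im); print(observe()["tool_pos"],observe()["orientation"])
R={}
for c in("scene","top"): snapshot(c)
for n,near in(("tin",(.575,-.096)),("oblong_saucer",(.575,-.096)),("jar",(.476,.107)),("round_saucer",(.5628,.3265))):
    vs=[]
    for c in("scene","top"):
        b=region(c,n,near)
        if b is None: print(n,c,"none");continue
        R[n,c]=b[1]; vs.append((calibration(c),b[1],R.get(("tin",c)) if n[0]=="o" else None))
    if vs: r=fit(n,vs,near);print(n,len(vs),r.x[:3].round(4),np.degrees(r.x[3]).round(1),round(r.fun,3))
E
```

```text
[ 0.50336456 -0.27047892  0.22424651] [1.79985694e+02 5.75964858e-02 1.77295744e+01]
tin 2 [ 0.576  -0.0969 -0.0017] 13.9 0.248
oblong_saucer 2 [ 0.5747 -0.0966  0.0024] 17.6 0.173
jar scene none
jar 1 [ 0.4786  0.1073 -0.0109] 102.7 0.067
round_saucer scene none
round_saucer 1 [ 0.5725  0.3415 -0.0447] -25.7 0.039
```

View pics/w3.png

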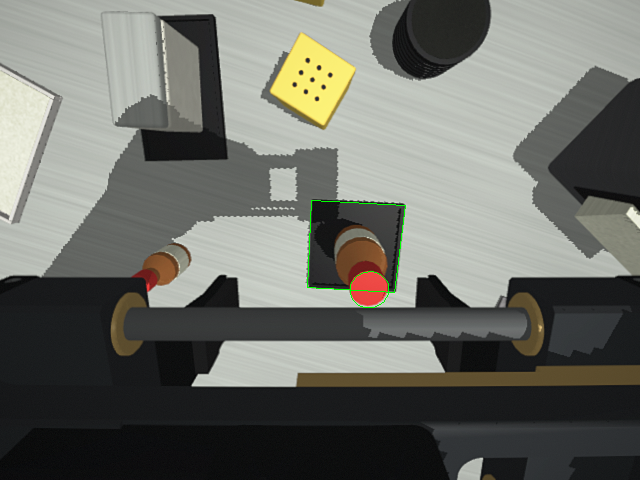

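The wrist picture shows the bottle's cap at (369,288) and the square saucer at (356,245), both on the predicted outlines. The tin is set down within about 1 mm. Now for the bottle.

Emit:
jog_arm --plan '[{"dp":[-0.145,-0.25,0],"rotation":[0,0,0]},{"dp":[-0.145,-0.25,0],"rotation":[0,0,0]},{"dp":[-0.145,-0.25,0],"rotation":[0,0,0]},{"dp":[-0.145,-0.25,-0.2],"rotation":[0,0,0]},{"dp":[-0.145,-0.25,-0.4],"rotation":[0,0,0]},{"dp":[-0.145,-0.25,-0.55],"rotation":[0,0,0]},{"dp":[-0.145,-0.25,-0.63],"rotation":[0,0,0]},{"dp":[-0.145,-0.25,-0.63],"rotation":[0,0,0]},{"dp":[-0.145,-0.25,-0.63],"rotation":[0,0,0]}]'

```text
clock: 16.45
tool_pos: [0.4773, -0.3171, 0.0998]
orientation: [179.9, -0.1, 18.1]
wrist_force: [-0.6, -0.5, 0.5]
opening: 1.001
finger_force: 0.0
```

Emit:
jog_arm --plan '[{"dp":[0,0,0],"rotation":[0,0,0]},{"dp":[0,0,0],"rotation":[0,0,0]},{"dp":[0,0,0],"rotation":[0,0,0]},{"dp":[0,0,0],"rotation":[0,0,0]},{"dp":[0,0,0],"rotation":[0,0,0]},{"dp":[0,0,0],"rotation":[0,0,0]},{"dp":[0,0,0],"rotation":[0,0,0]},{"dp":[0,0,0],"rotation":[0,0,0]},{"dp":[0,0,0],"rotation":[0,0,0]},{"dp":[0,0,0],"rotation":[0,0,0]}]' --fingers 15

```text
clock: 17.45
tool_pos: [0.476, -0.3171, 0.0985]
orientation: [-180.0, 0.0, 18.1]
wrist_force: [-0.9, 0.6, 0.3]
opening: 0.334
finger_force: 30.0
```

Emit:
jog_arm --plan '[{"dp":[0,0,0.1],"rotation":[0,0,0]},{"dp":[0,0,0.3],"rotation":[0,0,0]},{"dp":[0,0,0.5],"rotation":[0,0,0]},{"dp":[0,0,0.7],"rotation":[0,0,0]},{"dp":[0.03,0.2,0.7],"rotation":[0,0,0]},{"dp":[0.06,0.4,0.7],"rotation":[0,0,0]},{"dp":[0.09,0.6,0.7],"rotation":[0,0,0]},{"dp":[0.12,0.8,0.7],"rotation":[0,0,0]},{"dp":[0.13,1,0.7],"rotation":[0,0,0]}]'

```text
clock: 18.35
tool_pos: [0.502, -0.1154, 0.2382]
orientation: [-180.0, 0.0, 18.1]
wrist_force: [0.8, -0.2, -1.5]
opening: 0.333
finger_force: 30.0
```

Emit:
jog_arm --plan '[{"dp":[0.03,0.2,0],"rotation":[0,0,0]},{"dp":[0.06,0.4,0],"rotation":[0,0,0]},{"dp":[0.09,0.6,0],"rotation":[0,0,0]},{"dp":[0.12,0.8,0],"rotation":[0,0,0]},{"dp":[0.14,1,0],"rotation":[0,0,0]}]'

```text
clock: 18.85
tool_pos: [0.5299, 0.0842, 0.2383]
orientation: [180.0, 0.0, 18.1]
wrist_force: [0.5, -0.5, -2.1]
opening: 0.335
finger_force: 30.0
```

Emit:
jog_arm --plan '[{"dp":[0.03,0.2,0],"rotation":[0,0,0]},{"dp":[0.06,0.4,0],"rotation":[0,0,0]},{"dp":[0.09,0.6,0],"rotation":[0,0,0]},{"dp":[0.12,0.8,0],"rotation":[0,0,0]},{"dp":[0.14,1,0],"rotation":[0,0,0]},{"dp":[0.14,1,0],"rotation":[0,0,0]},{"dp":[0.14,1,0],"rotation":[0,0,0]}]'

```text
clock: 19.55
tool_pos: [0.5572, 0.284, 0.2378]
orientation: [-180.0, 0.1, 18.3]
wrist_force: [0.2, -1.0, -2.0]
opening: 0.336
finger_force: 30.0
```

Emit:
jog_arm --plan '[{"dp":[0.03,0.21,0],"rotation":[0,0,0]},{"dp":[0.03,0.21,-0.15],"rotation":[0,0,0]},{"dp":[0.03,0.21,-0.35],"rotation":[0,0,0]},{"dp":[0.03,0.21,-0.52],"rotation":[0,0,0]},{"dp":[0.03,0.21,-0.62],"rotation":[0,0,0]},{"dp":[0.03,0.21,-0.66],"rotation":[0,0,0]},{"dp":[0.03,0.21,-0.685],"rotation":[0,0,0]},{"dp":[0.03,0.21,-0.695],"rotation":[0,0,0]},{"dp":[0.03,0.21,-0.7],"rotation":[0,0,0]},{"dp":[0.03,0.21,-0.705],"rotation":[0,0,0]}]'

```text
clock: 20.55
tool_pos: [0.5647, 0.3252, 0.0988]
orientation: [-180.0, -0.1, 18.1]
wrist_force: [-0.3, 0.4, -2.2]
opening: 0.333
finger_force: 30.0
```

Emit:
jog_arm --plan '[{"dp":[0,0,0],"rotation":[0,0,0]},{"dp":[0,0,0],"rotation":[0,0,0]}]'

```text
clock: 20.75
tool_pos: [0.5646, 0.3252, 0.0985]
orientation: [-180.0, -0.1, 18.1]
wrist_force: [-0.9, 0.0, 0.7]
opening: 0.337
finger_force: 30.0
```

Emit:
jog_arm --plan '[{"dp":[0,0,-0.004],"rotation":[0,0,0]},{"dp":[0,0,-0.004],"rotation":[0,0,0]}]'

```text
clock: 20.95
tool_pos: [0.5647, 0.3255, 0.0985]
orientation: [-180.0, -0.1, 18.1]
wrist_force: [-0.8, -1.3, 5.0]
opening: 0.337
finger_force: 30.0
```

Emit:
jog_arm --plan '[{"dp":[0,0,0.004],"rotation":[0,0,0]},{"dp":[0,0,0.004],"rotation":[0,0,0]},{"dp":[0,0,0.004],"rotation":[0,0,0]},{"dp":[0,0,0.004],"rotation":[0,0,0]},{"dp":[0,0,0.004],"rotation":[0,0,0]},{"dp":[0,0,0.004],"rotation":[0,0,0]}]' --fingers 87

```text
clock: 21.55
tool_pos: [0.564, 0.3248, 0.0974]
orientation: [180.0, 0.0, 18.1]
wrist_force: [-0.0, 0.4, 0.4]
opening: 0.796
finger_force: 0.0
```

Emit:
jog_arm --plan '[{"dp":[0,0,0.2],"rotation":[0,0,0]},{"dp":[0,0,0.4],"rotation":[0,0,0]},{"dp":[0,0,0.6],"rotation":[0,0,0]},{"dp":[-0.15,-0.3,0.6],"rotation":[0,0,0]},{"dp":[-0.3,-0.6,0.6],"rotation":[0,0,0]},{"dp":[-0.43,-0.9,0.6],"rotation":[0,0,0]},{"dp":[-0.43,-0.9,0.6],"rotation":[0,0,0]},{"dp":[-0.43,-0.9,0.6],"rotation":[0,0,0]}]'

```text
clock: 22.35
tool_pos: [0.4767, 0.1367, 0.2171]
orientation: [179.6, 0.2, 17.5]
wrist_force: [0.8, -0.5, 0.3]
opening: 0.998
finger_force: 0.0
```

```bash
python3 - <<'E'
from fit import *
cal=calibration("wrist"); im=snapshot("wrist")
for n,q,z in(("jar",[.4765,.1065,.004,np.radians(17)],.09),):
    P=M[n][-1]
    h=cv2.convexHull(proj(cal,place(P[P[:,2]>=z-1e-6],np.array(q))).astype(np.float32))
    cv2.polylines(im,[h.astype(np.int32)],True,(0,255,0),1)
cv2.imwrite("pics/w4.png",im); print(observe()["tool_pos"],observe()["orientation"])
vs=[]
for c in("scene","top"):
    im=snapshot(c);cv2.imwrite(f"pics/{c}4.png",im);b=region(c,"bottle",(.563,.326))
    if b: vs.append((calibration(c),b[1],None))
if vs: r=fit("bottle",vs,(.563,.326));print(len(vs),r.x[:3].round(4),r.fun)
E
```

```text
[0.47783222 0.14044792 0.21772513] [1.79752378e+02 4.05102323e-03 1.76555093e+01]
1 [0.5634 0.3288 0.0014] 0.0770032610033629
```

View pics/w4.png

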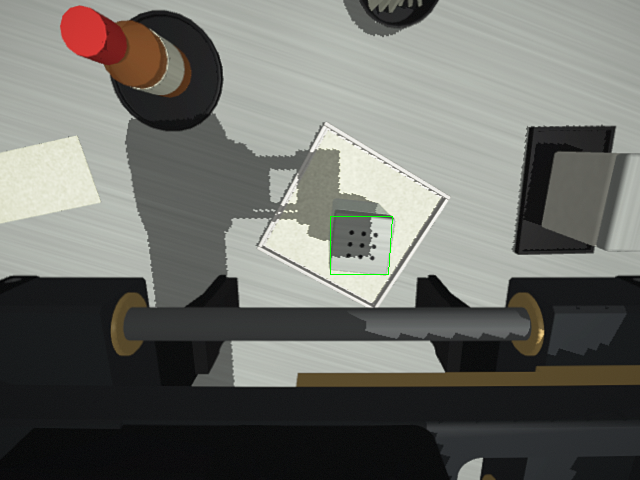

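The picture shows the jar's lid at (361,245) where it was left, the bottle upright on the round saucer and the tin in the oblong one.

Emit:
jog_arm --plan '[{"dp":[-0.005,-0.19,0],"rotation":[0,0,-0.004]},{"dp":[-0.005,-0.19,0],"rotation":[0,0,-0.004]},{"dp":[-0.005,-0.19,-0.2],"rotation":[0,0,-0.004]},{"dp":[-0.005,-0.19,-0.4],"rotation":[0,0,-0.004]},{"dp":[-0.005,-0.19,-0.6],"rotation":[0,0,-0.004]},{"dp":[-0.005,-0.19,-0.77],"rotation":[0,0,-0.004]},{"dp":[-0.005,-0.19,-0.77],"rotation":[0,0,-0.004]},{"dp":[-0.005,-0.19,-0.77],"rotation":[0,0,-0.004]}]'

```text
clock: 23.4
tool_pos: [0.4772, 0.1086, 0.0639]
orientation: [-179.9, 0.0, 17.5]
wrist_force: [0.5, -0.3, 0.7]
opening: 0.999
finger_force: 0.0
```

Emit:
jog_arm --plan '[{"dp":[0,0,0],"rotation":[0,0,0]},{"dp":[0,0,0],"rotation":[0,0,0]},{"dp":[0,0,0],"rotation":[0,0,0]},{"dp":[0,0,0],"rotation":[0,0,0]},{"dp":[0,0,0],"rotation":[0,0,0]},{"dp":[0,0,0],"rotation":[0,0,0]},{"dp":[0,0,0],"rotation":[0,0,0]},{"dp":[0,0,0],"rotation":[0,0,0]}]' --fingers 30

```text
clock: 24.2
tool_pos: [0.4774, 0.1065, 0.0639]
orientation: [180.0, -0.0, 17.4]
wrist_force: [0.4, -1.8, 4.1]
opening: 0.588
finger_force: 28.9
```

Emit:
jog_arm --plan '[{"dp":[0,0,0.15],"rotation":[0,0,0]},{"dp":[0,0,0.35],"rotation":[0,0,0]},{"dp":[0,0,0.6],"rotation":[0,0,0]},{"dp":[0,-0.2,0.6],"rotation":[0,0,0]},{"dp":[0,-0.4,0.6],"rotation":[0,0,0]},{"dp":[0,-0.6,0.6],"rotation":[0,0,0]},{"dp":[0,-0.8,0.6],"rotation":[0,0,0]},{"dp":[0,-1,0.6],"rotation":[0,0,0]}]'

```text
clock: 25.0
tool_pos: [0.4761, -0.0944, 0.1828]
orientation: [-180.0, 0.1, 17.4]
wrist_force: [0.5, 0.4, -3.2]
opening: 0.587
finger_force: 28.9
```

Emit:
jog_arm --plan '[{"dp":[0,-0.2,0],"rotation":[0,0,0]},{"dp":[0,-0.4,0],"rotation":[0,0,0]},{"dp":[0,-0.6,0],"rotation":[0,0,0]},{"dp":[0,-0.8,0],"rotation":[0,0,-0.01]},{"dp":[-0.01,-1,0],"rotation":[0,0,-0.02]},{"dp":[-0.01,-1,0],"rotation":[0,0,-0.02]},{"dp":[-0.01,-1,0],"rotation":[0,0,-0.02]},{"dp":[-0.01,-1,0],"rotation":[0,0,-0.02]}]'

```text
clock: 25.8
tool_pos: [0.4751, -0.2915, 0.1828]
orientation: [-179.9, 0.0, 13.9]
wrist_force: [-0.3, 0.6, -2.5]
opening: 0.588
finger_force: 28.9
```

Emit:
jog_arm --plan '[{"dp":[0,-0.118,0],"rotation":[0,0,0]},{"dp":[0,-0.118,-0.15],"rotation":[0,0,0]},{"dp":[0,-0.118,-0.3],"rotation":[0,0,0]},{"dp":[0,-0.118,-0.45],"rotation":[0,0,0]},{"dp":[0,-0.118,-0.54],"rotation":[0,0,0]},{"dp":[0,-0.118,-0.57],"rotation":[0,0,0]},{"dp":[0,-0.118,-0.585],"rotation":[0,0,0]},{"dp":[0,-0.118,-0.595],"rotation":[0,0,0]},{"dp":[0,-0.118,-0.6],"rotation":[0,0,0]},{"dp":[0,-0.118,-0.6],"rotation":[0,0,0]}]'

```text
clock: 26.8
tool_pos: [0.4756, -0.3172, 0.0644]
orientation: [179.9, -0.0, 13.8]
wrist_force: [0.2, -0.1, -2.4]
opening: 0.589
finger_force: 28.9
```

Emit:
jog_arm --plan '[{"dp":[0,0,-0.003],"rotation":[0,0,0]},{"dp":[0,0,-0.003],"rotation":[0,0,0]}]'

```text
clock: 27.0
tool_pos: [0.4756, -0.3172, 0.064]
orientation: [179.9, -0.0, 13.8]
wrist_force: [-0.4, -0.8, 1.6]
opening: 0.59
finger_force: 28.9
```

Emit:
jog_arm --plan '[{"dp":[0,0,-0.003],"rotation":[0,0,0]},{"dp":[0,0,-0.003],"rotation":[0,0,0]}]'

```text
clock: 27.2
tool_pos: [0.4757, -0.3173, 0.0639]
orientation: [179.9, -0.0, 13.8]
wrist_force: [-1.0, 0.7, 6.0]
opening: 0.59
finger_force: 28.9
```

Emit:
jog_arm --plan '[{"dp":[0,0,0.003],"rotation":[0,0,0]},{"dp":[0,0,0.003],"rotation":[0,0,0]},{"dp":[0,0,0.003],"rotation":[0,0,0]},{"dp":[0,0,0.003],"rotation":[0,0,0]},{"dp":[0,0,0.003],"rotation":[0,0,0]},{"dp":[0,0,0.003],"rotation":[0,0,0]}]' --fingers 87

```text
clock: 27.8
tool_pos: [0.475, -0.3168, 0.0629]
orientation: [-180.0, 0.0, 13.8]
wrist_force: [-0.4, 0.2, -0.4]
opening: 0.979
finger_force: 0.0
```

Emit:
jog_arm --plan '[{"dp":[0,0,0.2],"rotation":[0,0,0]},{"dp":[0,0,0.4],"rotation":[0,0,0]},{"dp":[0,0,0.6],"rotation":[0,0,0]},{"dp":[0,0,0.8],"rotation":[0,0,0]},{"dp":[-0.3,-0.2,0.8],"rotation":[0,0,0]},{"dp":[-0.6,-0.4,0.8],"rotation":[0,0,0]},{"dp":[-0.6,-0.6,0.8],"rotation":[0,0,0]},{"dp":[-0.6,-0.8,0.8],"rotation":[0,0,0]},{"dp":[-0.6,-0.8,0.8],"rotation":[0,0,0]},{"dp":[-0.6,-0.8,0.8],"rotation":[0,0,0]}]'

```text
clock: 28.8
tool_pos: [0.3534, -0.4789, 0.2222]
orientation: [-180.0, 0.0, 13.5]
wrist_force: [-0.3, -0.7, -0.7]
opening: 0.997
finger_force: 0.0
```

```bash
python3 - <<'E'
from fit import *
R={}
for c in("scene","top"): cv2.imwrite(f"pics/{c}5.png",snapshot(c))
on=dict(square_saucer='jar',round_saucer='bottle')
for n,near in(("jar",(.4755,-.316)),("square_saucer",(.4755,-.316)),("bottle",(.563,.327)),("round_saucer",(.5628,.3265))):
    vs=[]
    for c in("scene","top"):
        b=region(c,n,near)
        if b is None: print(n,c,"none");continue
        R[n,c]=b[1]; vs.append((calibration(c),b[1],R.get((on.get(n),c))))
    if vs: r=fit(n,vs,near);print(n,len(vs),r.x[:3].round(4),np.degrees(r.x[3]).round(1),round(r.fun,3))
E
```

```text
jar scene none
jar 1 [ 0.4767 -0.3231 -0.0124] 101.5 0.074
square_saucer 2 [ 4.756e-01 -3.158e-01 -4.000e-04] 13.4 0.964
bottle 2 [0.5642 0.324  0.0072] -7.6 0.189
round_saucer scene none
round_saucer 1 [ 0.5662  0.3306 -0.0091] -5.3 0.072
```

View pics/scene5.png

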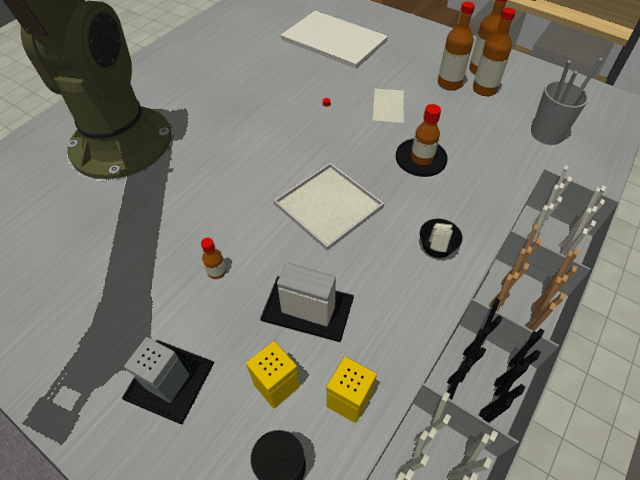

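All three stand on their own saucers. The jar (160,370) looks a bit left of centre, so I'll check it against the model overlay.

```bash
python3 - <<'E'
from fit import *
o=[]
for c in("scene","top"):
    cal=calibration(c);im=cv2.imread(f"pics/{c}5.png")
    for n,q,col in(("jar",[.4755,-.317,.004,np.radians(14)],(0,255,0)),("square_saucer",[.4755,-.3155,0,np.radians(14)],(0,255,255))):
        p=proj(cal,place(M[n][0],np.array(q)))
        for i in range(8):
            for j in(1,2,4):
                if not i&j: cv2.line(im,*[tuple(int(v) for v in np.round(p[k]*16)) for k in(i,i|j)],col,1,cv2.LINE_AA,4)
    u,v=p.mean(0).astype(int);o.append(cv2.resize(im[v-60:v+60,max(u-60,0):max(u-60,0)+120],(400,400),interpolation=cv2.INTER_NEAREST))
cv2.imwrite("pics/ov.png",np.hstack(o))
E
```

```text
(no output)
```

View pics/ov.png

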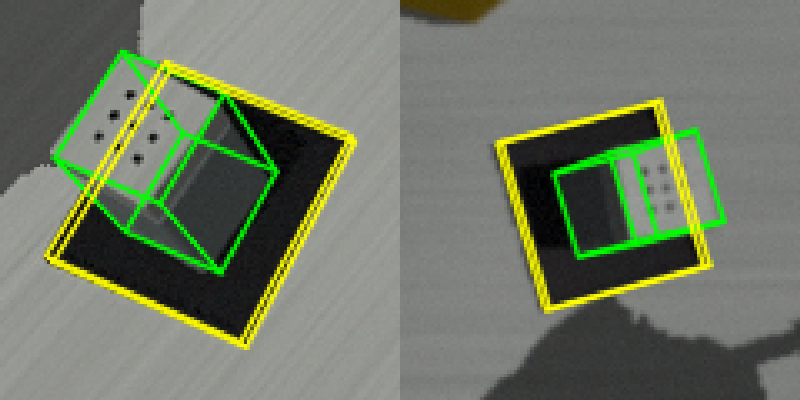

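The green jar outline fits the lid and base in both crops and sits centred in the yellow saucer outline, so I'm handing the job in.

```bash
python3 -c "
from workcell import *
print(close_job())"
```

```text
the job is handed in; nothing more can be done
None
```

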